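Square a glass strip with the jig's slotted push slide

ROBOT

A 6-joint arm with a two-finger parallel gripper is mounted at the origin on the work surface; the furniture and walls round the work are solid. World frame = base frame: x ahead of the robot, y to its left, z up, the work surface at z = 0. Lengths are in mm, angles in rad, forces in N, time in s.
With the tool pointing down it reaches from about 350 to 850 mm from the base axis. Payload 8.1 kg.
Tool frame: the origin (TCP) lies at the very end of the fingers, on their centre line; the grasp point (between the pads) lies 19 mm behind it; z points along the fingers, y is the line along which they close (so a half turn about z gives the same grasp; the last joint's range is limited). The gripper opens to 85 mm and grips with 20 to 120 N. Pads are 22 mm wide; open, the fingers measure 114 mm over their backs; the gripper's body (76 mm by 85 mm) begins 54 mm behind the grasp point. The pads swing forward as they close: fully open they stand 13 mm farther back than shut.
Start: joints at [1.117, 0.13, 1.488, -0, 1.523, -0.085], TCP at [216.277, 559.669, 231.292] pointing down, gripper open.
Joint ranges: [-2.96, 2.96], [-0.89, 2.26], [0.02, 2.5], [-1.34, 4.48], [0, 2.73], [-2.66, 2.66]. Speed limits (rad/s): [2.39, 2.39, 2.79, 3.14, 3.14, 3.14].

INTERFACE

Orientations are given as a unit quaternion [w, x, y, z].
In Python, from plant import arm gives the robot as it stands. The module is installed in compiled form; this text tells all that it offers. Calls block until the motion is done:
- arm.goto(position, orientation): joint-space move of the TCP to a pose.
- arm.line_to(position, vel=150, frame=None, contact_N=None): straight line of the TCP; frame=None keeps the orientation; vel is the mean speed in mm/s. With contact_N (N) it stops when the force on the tool has changed by that much, and returns True; else False.
- arm.move_joints(angles): joint-space move.
- arm.set_gripper(opening, grip_force=None): finger opening in mm; grip_force is the grip in N (None keeps the last); returns when the fingers have stopped.
- arm.sleep(seconds).
- arm.ik(position, orientation): joint angles nearest the present ones, or None.
- arm.read_state(): the state.
- arm.snapshot(name): name is "scene" or "top" or "wrist"; returns the picture (420x560x3 uint8, red, green, blue); there is no depth.
- arm.get_calibration(name): a dict with "mtx" (3x3 intrinsics, pixels), "rvec" (rotation vector, rad) and "tvec" (3), from world to camera coordinates, as OpenCV has them. Camera axes: x right, y down, z forward; pixel columns grow to the right and rows downward; lengths in mm; the calibration is good to about 2 mm. A picture is of the moment at which its call begins: read the wrist's pose just before it. get_calibration takes no time and is no camera call; for the wrist camera it gives the pose at the moment of the call.
A pose or a line that the arm cannot do raises arm.Unreachable and nothing moves.
- arm.sign_off(): hands the job in; it is judged then, once.
Trained networks look in the newest picture that a camera, given by its name, has taken for a name from the list of things; names that differ only in an ending like _2 or _b are one class to them, and where a whole thing is asked for, a point or a joint stands for the part that bears it (a point fixed in the world has none). Each returns a list of dicts, best first, with "score" (0 to 1); they miss things now and then, are a little off and sometimes report something else, mostly with a low value. They report only what shows in the picture. A call takes as long as a camera call. They do not tell look-alikes from the thing itself.
- arm.outline_of(camera, name): "mask" (420x560 bool, what is visible of it) and "box" ([left, top, right, bottom] in pixels, round what is visible of it).
The state is a dict: "time": time; "joints": joint angles; "dq": joint speeds; "effort": joint torques, N m; "ee_pos": TCP position; "tcp_rot": TCP orientation; "force": force on the tool from outside, world axes, zero at the start; "ft_torque": the same for the moment, N m; "opening": finger opening in mm; "finger_force": force on a finger pad.
Only numpy, scipy, OpenCV 4.12 (cv2) and the standard library are available. Lean on these libraries where they do the work, as an engineer would, in place of code of your own. Each camera call takes 0.05 s, during which the arm holds its last target. There are 200 camera calls.

TASK

Seat the glass strip against the fence of the squaring jig using the jig's push slide: with the fingers, push the grey square block along the long leg of the L-shaped slot to the corner, then push it round the corner to the end of the short leg, so that its round collar drives the strip flush against the fence and stops there. Only push the block: do not pinch or lift it, do not touch the glass with the fingers, and leave the things standing around the work where they are. Finish with the slide at the end of its slot, and the hand clear.

Things in the scene. Friction and masses are not known exactly. Their poses are not given: they have to be found in the camera images.
- jig: fixed squaring jig on the table: flat pale brushed-metal deck 220 mm (its x) by 275 mm (its y) in wooden edging, deck top 26 mm above its origin. Origin on the table; the deck reaches in its frame from x -85 to +135 mm and y -155 to +120 mm. The L-shaped slot, 23 mm wide, runs 145 mm along +y (long leg), then turns and runs 45 mm along +x (short leg) towards the fence. The fence is a steel bar 14 mm wide, 10 mm high and 200 mm long (parallel to y) on the deck's +x side
- slot_start (a point): on the slot's centre line at deck level: where the slide's centre is when it is at the blind start of the long leg (jig x -20, y -115 mm); axes as the jig's
- slot_corner (a point): the same at the corner of the L (jig x -20, y 30 mm). The slide's neck has 1.5 mm play on every side in the slot, so its centre can stop 1.5 mm past this point
- slot_end (a point): the same at the end of the short leg (jig x 25, y 30 mm): here the strip, squeezed lightly between collar and fence, stops the slide; without the strip the slot itself would stop it 1.5 mm further in +x
- fence_face (a point): foot of the fence's face that looks to the jig's -x, level with the short leg (jig x 115, y 30 mm), at deck level
- slide: push slide, 0.5 kg, captive in the slot (a foot under the deck lets it rise 5 mm at most), moves with about 1 to 3 N of friction and is free to turn about its vertical axis. Round steel collar 60 mm in diameter and 8 mm high lying on the deck, on it an upright grey square block 30 x 30 mm in plan, its sides parallel to the slide's x and y axes, its top 44 mm above the deck. Origin on its axis at the collar's underside (deck level). It starts in the first part of the long leg
- face_a: side plate of the grey square block on the slide's +x side, origin at its centre 26 mm above the deck (the outer surface is 1.5 mm further out); a and c are opposite
- face_b: the same on the slide's +y side; b and d are opposite
- face_c: the same on the slide's -x side
- face_d: the same on the slide's -y side
- strip: loose pale glass strip 60 (its x) x 146 (its y) x 4 mm, 0.085 kg, lying flat on the deck between slot and fence, its long side roughly along the fence, 12 to 24 mm short of it. Origin at the centre of its underside; seated, its centre is 30 mm from the fence face
- pot: loose knurled nozzle pot, 25 mm across and 34 mm high, standing on the deck beyond the long leg; origin at the centre of its underside; leave it alone
- dropper: loose dropper bottle, 27 mm across and 86 mm high, standing on the table beside the jig's -y edge; origin at the centre of its underside; leave it alone
- tape: loose roll of masking tape, 77 mm across and 24 mm high, lying beside the jig's +y edge; origin at the centre of its underside; leave it alone
- cup: loose small mixing cup, 49 mm across and 31 mm high, standing beside the jig's +y edge; origin at the centre of its underside; leave it alone
Things that resemble listed ones, but are neither listed nor needed, are in the scene too. Of the things like the strip, leave any that is yellow; of the rest the smaller one is meant.

How it is judged:
By the outcome, as a careful person would: the job done as asked, in the order asked, and still so for the second after the job is handed in, with the robot touching nothing.
It also fails if it takes over 48 s, if anything falls off the work surface, if the arm or the gripper's body presses on something with over 40 N, if the wrist force passes 120 N, or if a joint passes its speed limit or range.

## Working session

There is one attempt and no reset: what is moved stays moved. The work goes in short steps, each a Python script; the robot and the scene stay as the last script left them, time stands still between calls to the robot, and variables do not carry over. Pictures are saved under pics/ and viewed, at most 10 in all, crops included, and the job is handed in when it is done.

```bash
mkdir -p pics; python3 - <<'E'
from plant import arm
import cv2,numpy as np
for n in("scene","top"):
    im=arm.snapshot(n); cv2.imwrite(f"pics/{n}0.png",im[:,:,::-1])
    c=arm.get_calibration(n); R=cv2.Rodrigues(np.array(c["rvec"],float))[0]
    print(n,np.round(-R.T@np.array(c["tvec"]).ravel()),np.round(R,2).tolist(),np.array(c["mtx"]).round().tolist())
    for t in("jig","slide","face_a","strip","pot","dropper","tape","cup"):
        print(t,[(round(d["score"],2),[int(v) for v in d["box"]]) for d in arm.outline_of(n,t)[:4]])
s=arm.read_state();print(s["time"],s["tcp_rot"],s["opening"])
E
```

```text
scene [ 151. -731.  777.] [[0.9, -0.44, -0.01], [-0.3, -0.59, -0.75], [0.32, 0.68, -0.66]] [[441.0, 0.0, 273.0], [0.0, 441.0, 209.0], [0.0, 0.0, 1.0]]
jig [(0.94, [215, 169, 348, 272])]
slide [(0.64, [262, 217, 287, 243])]
face_a []
strip [(0.94, [263, 180, 307, 218]), (0.72, [151, 180, 187, 214]), (0.66, [201, 281, 258, 364]), (0.22, [273, 223, 281, 235])]
pot []
dropper [(0.63, [327, 236, 334, 262])]
tape [(0.81, [227, 166, 252, 186]), (0.43, [326, 237, 338, 263]), (0.26, [217, 170, 348, 270]), (0.26, [264, 219, 285, 242])]
cup [(0.54, [268, 160, 286, 175])]
top [ 379.  -27. 1034.] [[0.02, -1.0, -0.03], [-0.99, -0.02, -0.12], [0.12, 0.03, -0.99]] [[382.0, 0.0, 277.0], [0.0, 382.0, 214.0], [0.0, 0.0, 1.0]]
jig [(0.85, [213, 159, 324, 250])]
slide [(0.94, [282, 212, 308, 239]), (0.69, [211, 159, 322, 251])]
face_a []
strip [(0.76, [313, 261, 391, 330]), (0.75, [157, 266, 206, 314])]
pot [(0.59, [295, 172, 304, 184])]
dropper [(0.47, [331, 183, 347, 193])]
tape [(0.89, [178, 197, 211, 227]), (0.33, [331, 182, 346, 193])]
cup [(0.7, [190, 160, 209, 177])]
0.9 [-1.26172586e-05  1.83355018e-01  9.83046762e-01  1.64246305e-05] 85.60541532573951
```

View pics/top0.png

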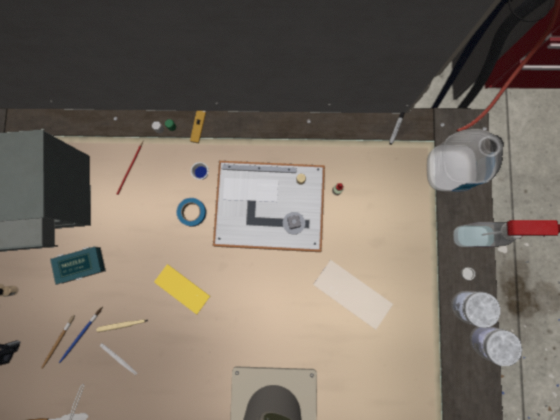

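View pics/scene0.png

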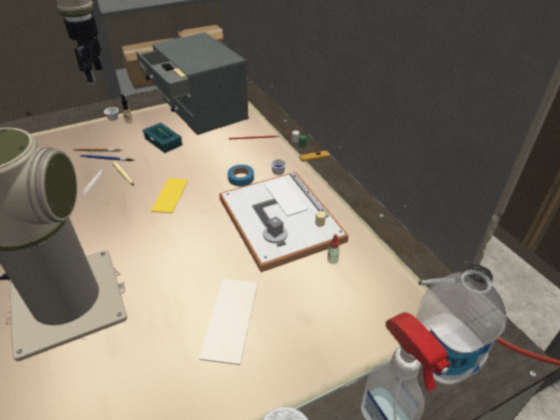

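Top view: the jig is at about (269,205), with the fence at its upper edge (258,168), the corner at (250,222) and the slide at (293,223). There are three candidates for the strip: pale on the deck (250,188), yellow (182,288), and larger pale (353,295). I choose the one on the deck, since it is small, not yellow and lies between slot and fence.

```bash
cat > h.py <<'E'
from plant import arm
import cv2,numpy as np
def cal(n):
    c=arm.get_calibration(n); return np.array(c["mtx"],float),np.array(c["rvec"],float),np.array(c["tvec"],float).ravel()
def unproj(c,px,z):
    K,r,t=c;R=cv2.Rodrigues(r)[0];px=np.atleast_2d(np.array(px,float))
    d=np.c_[px,np.ones(len(px))]@np.linalg.inv(K).T@R;C=-R.T@t
    return C+d*((z-C[2])/d[:,2])[:,None]
def proj(c,P): return cv2.projectPoints(np.array(P,float),c[1],c[2],c[0],None)[0][:,0]
E
python3 - <<'E'
from h import *
c=cal("top")
p=unproj(c,[(219,162),(324,166),(320,250),(214,245)],26)
print(p.round()); print(np.linalg.norm(np.diff(p,axis=0),axis=1).round())
print("slot corner,slide,start",unproj(c,[(250,222),(308,224)],26).round(),unproj(c,[(293,223)],70).round())
cw=cal("wrist");R=cv2.Rodrigues(cw[1])[0];s=arm.read_state()
print("wristcam",(-R.T@cw[2]).round(),R.round(2).tolist(),s["ee_pos"],cw[0].round().tolist())
im=cv2.imread("pics/top0.png")[145:265,200:350]
cv2.imwrite("pics/crop0.png",cv2.resize(im,None,fx=5,fy=5,interpolation=cv2.INTER_CUBIC))
E
```

```text
[[ 645.  162.   26.]
 [ 639. -123.   26.]
 [ 413. -114.   26.]
 [ 420.  166.   26.]]
[284. 226. 280.]
slot corner,slide,start [[483.  72.  26.]
 [481. -82.  26.]] [[478. -41.  70.]]
wristcam [139. 590. 374.] [[0.36, 0.93, 0.0], [0.88, -0.34, 0.32], [0.3, -0.12, -0.95]] [216.2735369  559.67408486 231.3141466 ] [[344.0, 0.0, 279.0], [0.0, 344.0, 212.0], [0.0, 0.0, 1.0]]
```

View pics/crop0.png

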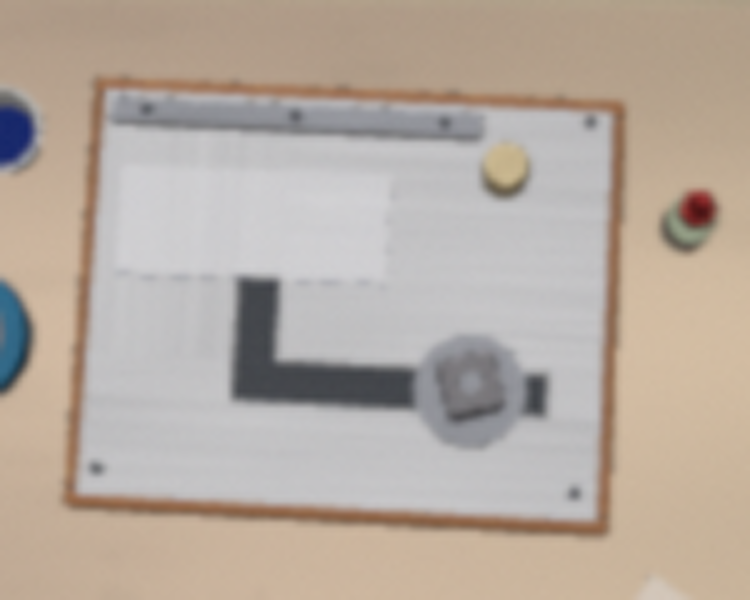

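The crop confirms it. The pale strip on the deck lies between the short leg's end and the fence, the slide's block is turned about 20°, and jig yaw is about 0, with +y to image left. Next I go above with closed fingers and look from close by.

```bash
python3 - <<'E'
from h import *
from scipy.spatial.transform import Rotation as Ro
for y in((1,0,0),(-1,0,0)):
    z=np.array([0,0,-1.]);y=np.array(y,float);x=np.cross(y,z)
    q=np.roll(Ro.from_matrix(np.c_[x,y,z]).as_quat(),1)
    print(y,q, [None if (j:=arm.ik(p,q)) is None else np.round(j,2).tolist() for p in([500,20,210],[480,-90,42],[440,75,42])])
y=np.array((1.,0,0)) 
x=np.cross(y,z);q=np.roll(Ro.from_matrix(np.c_[x,y,z]).as_quat(),1)
j=arm.ik([490,0,210],q)
if j is None or abs(j[5])>2.4: q=np.array([0,1,-1,0])/2**.5
arm.goto([490,0,210],q); arm.set_gripper(0)
c=cal("wrist"); im=arm.snapshot("wrist"); cv2.imwrite("pics/w1.png",im[:,:,::-1])
np.savez("w1.npz",K=c[0],r=c[1],t=c[2])
for t in("slide","strip","pot"):
    print(t,[(round(d["score"],2),[int(v) for v in d["box"]]) for d in arm.outline_of("wrist",t)[:3]])
s=arm.read_state();print(s["time"],s["ee_pos"],s["tcp_rot"],s["joints"],s["opening"],s["force"])
E
```

```text
[1. 0. 0.] [0.         0.70710678 0.70710678 0.        ] [[-0.06, -0.13, 1.79, -0.0, 1.48, -0.06], [-0.29, 0.01, 1.98, -0.0, 1.15, -0.29], [0.05, -0.11, 2.09, -0.0, 1.16, 0.05]]
[-1.  0.  0.] [ 0.          0.70710678 -0.70710678  0.        ] [None, None, None]
slide [(0.96, [241, 200, 300, 260])]
strip [(0.85, [60, 262, 190, 386]), (0.62, [328, 14, 415, 181])]
pot [(0.72, [372, 232, 406, 265])]
4.0917 [ 4.89995884e+02 -1.69670374e-02  2.09999694e+02] [6.27300812e-07 7.07121420e-01 7.07092142e-01 3.61423674e-06] [-1.04719998e-01 -1.60538389e-01  1.81504262e+00  4.84488599e-06
  1.48708290e+00 -1.04678997e-01] 0.11142708197418373 [-0.09704552 -0.21730815  0.59269186]
```

View pics/w1.png

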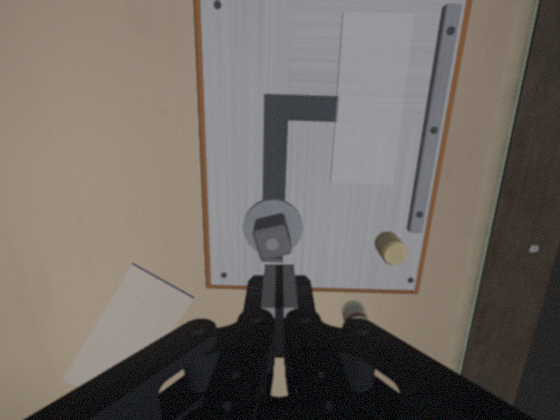

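The wrist view shows the slot's outer corner at (265,95), its inner corner at (288,121), the collar centre near (273,229), the deck's bottom corners at (208,288) and (418,292), and the pot at (391,249). The strip lies at (340–415, 12–185).

```bash
python3 - <<'E'
from h import *
f=np.load("w1.npz");c=(f["K"],f["r"],f["t"])
P=unproj(c,[(264.5,94.5),(288,121),(208,287),(418,291),(264,190),(287,190)],26)[:,:2]
J=np.array([(-31.5,41.5),(-8.5,18.5),(-83,-153),(133,-153)],float)
a=P[:4].mean(0);b=J.mean(0)
U,S,V=np.linalg.svd((J-b).T@(P[:4]-a));R=V.T@U.T
t=a-R@b;print(P.round(1).tolist());print("yaw deg",np.degrees(np.arctan2(R[1,0],R[0,0])),"t",t)
print("resid",((J@R.T+t)-P[:4]).round(1).tolist())
toj=lambda p:(np.atleast_2d(p)[:,:2]-t)@R
print("slot sides",toj(P[4:]).round(1))
print("collar",toj(unproj(c,[(273,229)],34)).round(1),"blocktop",toj(unproj(c,[(273,243)],70)).round(1))
print("fence",toj(unproj(c,[(443,5),(410,230)],36)).round(1))
print("strip",toj(unproj(c,[(342,12),(332,183),(414,14),(392,185)],30)).round(1))
for n,p in (("start",(-20,-115)),("corner",(-20,30)),("end",(25,30))):print(n,(R@p+t).round(1))
ang=np.arctan2(R[1,0],R[0,0]);np.savez("jig.npz",R=R,t=t,a=ang)
# check by projecting into the top picture
ct=cal("top");print("top px",proj(ct,[[*(R@p+t),26] for p in((-31.5,41.5),(-8.5,18.5),(-85,-155),(135,-155),(135,120),(-85,120))]).round(1).tolist())
E
```

```text
[[476.9, 83.5], [498.2, 60.4], [413.0, -113.7], [640.9, -118.8], [475.1, -5.2], [497.7, -5.2]]
yaw deg -1.6947223786980998 t [506.56433289  39.40468347]
resid [[-0.5, -1.7], [0.5, -2.2], [6.0, 2.6], [-6.0, 1.3]]
slot sides [[-30.1 -45.5]
 [ -7.5 -44.9]]
collar [[-20.2 -83.2]] blocktop [[-19.7 -82.4]]
fence [[112.3 115.8]
 [115.3 -79.5]]
strip [[ 32.2 109.6]
 [ 35.4 -35.6]
 [ 92.  109.9]
 [ 93.4 -35.9]]
start [483.2 -75. ]
corner [487.5  70. ]
end [532.4  68.7]
top px [[246.3, 224.4], [255.5, 216.3], [319.7, 248.4], [322.8, 166.6], [221.3, 162.0], [215.5, 243.1]]
```

```bash
cat >> h.py <<'E'
from scipy.spatial.transform import Rotation as Ro
A=np.radians(-1.2); CX,CY=487.5,72.0   # slot corner, jig yaw
RJ=np.array([[np.cos(A),-np.sin(A)],[np.sin(A),np.cos(A)]])
def W(jx,jy,z): return [*(RJ@[jx+20,jy-30]+[CX,CY]),z]
def J(p): return (RJ.T@(np.array(p[:2])-[CX,CY])+[-20,30]).round(1)
Q=np.roll(Ro.from_matrix(np.c_[[*RJ[:,1],0],[*RJ[:,0],0],[0,0,-1]]).as_quat(),1)
def st(m=""):
    s=arm.read_state();print(m,round(s["time"],2),J(s["ee_pos"]),round(s["ee_pos"][2],1),np.round(s["force"],1))
    return s
def push(jx,jy,z,vel,N,n=4):
    for _ in range(n):
        hit=arm.line_to(W(jx,jy,z),vel=vel,contact_N=N); s=st(f"hit={hit}")
        if not hit or np.hypot(*(J(s["ee_pos"])-[jx,jy]))<15: break
E
python3 - <<'E'
from h import *
arm.goto(W(-20,-132,110),Q); arm.line_to(W(-20,-132,42),vel=100); st("down")
push(-20,15,42,50,12)
cv2.imwrite("pics/w2.png",arm.snapshot("wrist")[:,:,::-1])
E
```

```text
down 5.53 [ -19.4 -132. ] 42.7 [ 0.3 -0.2 -0. ]
hit=True 7.98 [-20.    6.1] 42.0 [ 0.5 -2.8  1.4]
```

View pics/w2.png

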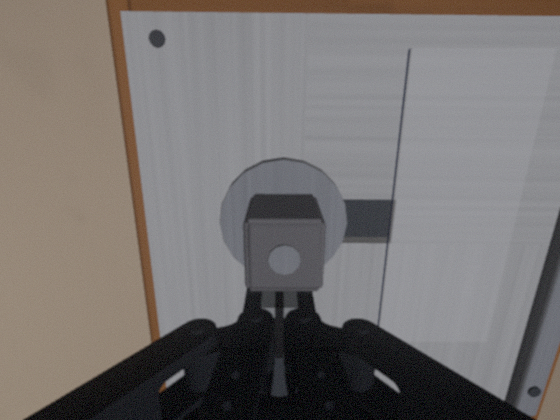

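The picture shows the slide at the corner (collar centre about (284,215), short leg opening at (370,220)) with its block square. Next I go round and push in +x.

```bash
python3 - <<'E'
from h import *
arm.line_to(W(-20,-14,42),vel=80); arm.line_to(W(-20,-14,105),vel=150)
arm.line_to(W(-64,31,105),vel=150); arm.line_to(W(-64,31,42),vel=100); st("down")
push(4,31,42,35,9)
cv2.imwrite("pics/w3.png",arm.snapshot("wrist")[:,:,::-1])
E
```

```text
down 10.36 [-63.5  30.9] 42.4 [ 0.4  1.2 -0.7]
hit=True 11.92 [-3.8 30.9] 41.4 [ 0.1 -0.   0.3]
```

View pics/w3.png

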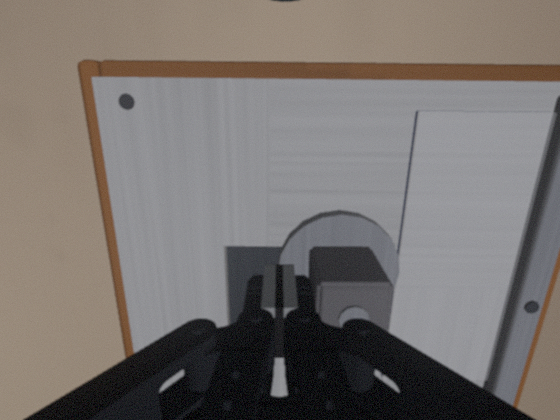

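The strip is near the fence and the collar touches it, but the force is zero after the stop. I push again slowly to confirm a firm stop, then clear and look.

```bash
python3 - <<'E'
from h import *
hit=arm.line_to(W(4,31,42),vel=10,contact_N=12); st(f"hit={hit}")
arm.sleep(.2); st()
arm.line_to(W(-45,31,42),vel=60); arm.line_to(W(-45,31,110),vel=150)
arm.goto(W(40,0,230),Q); 
c=cal("wrist");im=arm.snapshot("wrist");st()
cv2.imwrite("pics/w4.png",cv2.resize(im[:,:,::-1],None,fx=1.4,fy=1.4,interpolation=cv2.INTER_CUBIC))
np.savez("w4.npz",K=c[0],r=c[1],t=c[2])
E
```

```text
hit=True 12.38 [-4.1 30.8] 40.5 [ 0.2  0.2 -0.2]
 12.57 [-4.5 30.7] 40.0 [-0.7 -0.2  0.1]
 14.7 [38.5  0.1] 227.4 [ 0.2  0.8 -0.1]
```

View pics/w4.png

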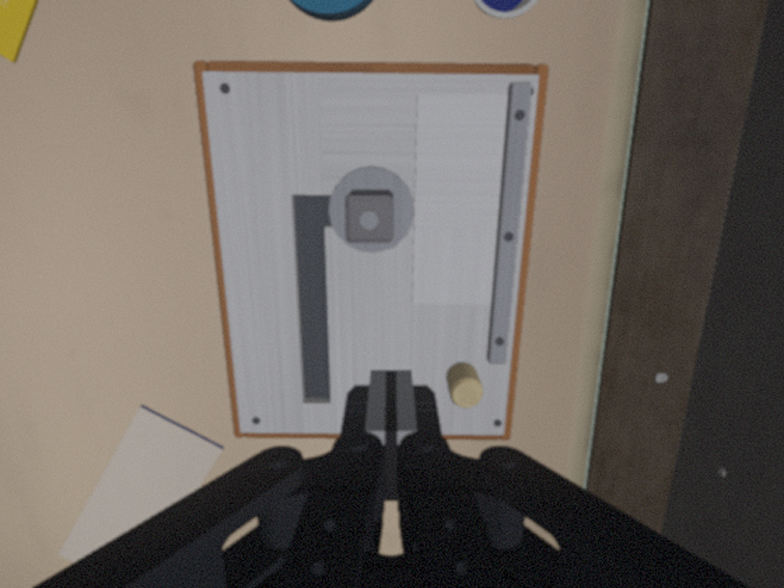

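The slide sits near the slot's end and the strip lies along the fence. One contrast-enhanced crop will check for a gap.

```bash
python3 - <<'E'
from h import *
f=np.load("w4.npz");c=(f["K"],f["r"],f["t"])
im=cv2.imread("pics/w4.png")
cr=im[80:310,400:545]
cr=cv2.convertScaleAbs(cr.astype(float)-90,alpha=1.8) if 0 else cv2.createCLAHE(4,(2,2)).apply(cv2.cvtColor(cr,6))
cv2.imwrite("pics/c4.png",cv2.resize(cr,None,fx=2.6,fy=2.6,interpolation=cv2.INTER_CUBIC))
m=lambda p,z:[J(q).tolist() for q in unproj(c,np.array(p)/1.4,z)]
print("collar",m([(371,209)],34),"block",m([(369.5,219)],70),"slot corner",m([(293,196)],26),"strip L",m([(417,95),(414,303)],30),"strip R",m([(505,97),(491,303)],30),"fence top L",m([(511,84),(488,361)],36))
E
```

```text
collar [[25.0, 33.0]] block [[25.5, 32.1]] slot corner [[-30.3, 41.0]] strip L [[55.9, 106.6], [56.2, -37.7]] strip R [[113.6, 105.3], [113.9, -37.7]] fence top L [[115.5, 112.6], [113.4, -82.8]]
```

View pics/c4.png

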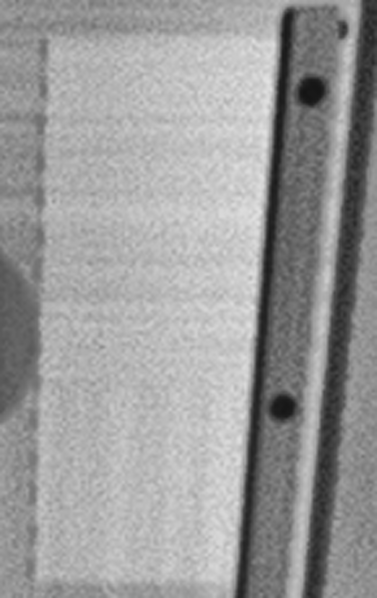

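The crop shows the strip's edge meeting the fence's dark face along its whole length, with no deck visible between them. The collar touches the strip, and the slide measures jig x = 25.

```bash
python3 -c "
from plant import arm
print(arm.sign_off())"
```

```text
the job is handed in; nothing more can be done
None
```

The job is handed in: the slide is at the end of its slot (measured jig x 25 mm), the glass strip sits flush along the fence in the last picture, and the hand is clear, at about 15 s on the robot's clock.

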